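# Shut the drug case and draw out its telescoping handle

### The arm

A 6-joint arm with a two-finger parallel gripper is mounted at the origin on a cart in front of the work surface, level with it; the furniture and walls round the work are solid. World frame = base frame: x ahead of the robot, y to its left, z up, the work surface at z = 0. Lengths are in m, angles in rad, forces in N, time in s.
With the tool pointing down it reaches from about 0.3 to 0.95 m from the base axis. Payload 3.1 kg.
Tool frame: the origin (TCP) lies at the very end of the fingers, on their centre line; the grasp point (between the pads) lies 19 mm behind it; z points along the fingers, y is the line along which they close (so a half turn about z gives the same grasp; the last joint's range is limited). The gripper opens to 85 mm and grips with 20 to 120 N. Pads are 22 mm wide; open, the fingers measure 114 mm over their backs; the gripper's body (76 mm by 85 mm) begins 54 mm behind the grasp point. The pads swing forward as they close: fully open they stand 13 mm farther back than shut.
Start: joints at [-1.295, 0.308, 1.634, -0, 1.2, -0.07], TCP at [0.212, -0.588, 0.231] pointing down, gripper open.
Joint ranges: [-3.06, 3.06], [-0.79, 1.96], [0.05, 2.63], [-1.19, 4.34], [0.05, 2.64], [-2.94, 2.94]. Speed limits (rad/s): [2.79, 2.79, 3.14, 3.14, 3.14, 3.14].

### API

Orientations are given as a unit quaternion [w, x, y, z].
In Python, from station import bot gives the robot as it stands.
- The arm moves only by the tool arm_command, never from a script. Its argument "series" is a list of rows, each a list of 4 numbers: the shift along the tool's x, y, z in m, then the turn about the tool's z in rad. In form: [[x, y, z, yaw], ...]. A call has 1 to 20 rows; each row is the pose to reach, as a shift and turn from the pose commanded when the call began, along the tool's axes at that moment; what a row does not reach only later rows make up. A row lasts 1/12 s, in which the tool goes at most 41.7 mm and 7.16 degrees, less where a joint would pass 70% of its speed; a pose out of reach is approached as far as the arm can. A call with a gripper value outside its range is refused whole. "gripper" is the opening in per cent of the stroke, from 0 (shut) to 100 (fully open), set as the call begins (left out, the last holds). The fingers move at their own pace and stop on an object; "force" is the grip in N (left out, the last holds). Time passes only in rows, so rows that repeat a pose let the fingers close. It gives the time, the measured TCP pose, the force, the opening and the grip force at its end, in the units of the state.
- bot.sense(): the state, without advancing time (a new reading comes with each control period).
- bot.read_camera(name): name is "scene" or "top"; returns a dict with "image" (420x560x3 uint8, red, green, blue), "range_z" (420x560 float32, m along the optical axis (not along the pixel's ray), 0 where there is no reading), "intrinsics" (3x3 intrinsics, pixels), "dist_coeffs" ([k1, k2, p1, p2, k3] as OpenCV has them; the pictures are not rectified), "T" (4x4, takes a point from camera to world coordinates). Camera axes: x right, y down, z forward; pixel columns grow to the right and rows downward; lengths in m; the calibration is good to about 2 mm. A picture is of the moment at which its call begins.
- bot.close_job(): hands the job in; it is judged then, once.
Trained networks look in a picture, given as the dict that the camera call returned (one of the last four; its "shot" number tells which), for a name from the list of things; names that differ only in an ending like _2 or _b are one class to them, and where a whole thing is asked for, a point or a joint stands for the part that bears it (a point fixed in the world has none). Each returns a list of dicts, best first, with "conf" (0 to 1); they miss things now and then, are a little off and sometimes report something else, mostly with a low value. They report only what shows in the picture. A call takes as long as a camera call.
- bot.boxes_of(picture, label): "point" ([column, row] in pixels, amid what is visible of it).
- bot.cut_out(picture, label): "pixels" (420x560 bool, what is visible of it) and "point" ([column, row] in pixels, amid what is visible of it).
- bot.landmark_of(picture, label): "point" ([column, row] in pixels: a listed point, or the origin of a listed thing).
The state is a dict: "t": time; "qpos": joint angles; "joint_vel": joint speeds; "joint_efforts": joint torques, N m; "tcp_pos": TCP position; "tool_rot": TCP orientation; "wrist_force": force on the tool from outside, world axes, zero at the start; "torque": the same for the moment, N m; "gripper_width": opening from 0.0 (shut) to 1.0 (fully open); "gripper_force": force on a finger pad.
Only numpy, scipy, OpenCV 4.12 (cv2) and the standard library are available. Lean on these libraries where they do the work, as an engineer would, in place of code of your own. Each camera call takes 0.05 s, during which the arm holds its last target. There are 200 camera calls.

### The job

The ward's drug case has been loaded and is ready to be taken away: first shut its lid fully. Then squeeze in the button on the side of its pull handle, draw the handle straight up past its first stop to its second stop, fully out, and finish while still holding it out there. Leave the spray bottle and the two loose vials on the worktop where they stand.

Things in the scene. Friction and masses are not known exactly. Their poses are not given: they have to be found in the camera images.
- case: Grey travel case fixed on the worktop, 160 mm (x) by 250 mm (y), 112 mm high when shut. Origin: centre of its underside, on the worktop; at yaw 0 its x points away from the robot, y left, z up. From y = -125 to +80 mm an open-topped compartment, rim 100 mm high, with vials (none above the rim); from y = +80 to +125 mm a closed tower, 112 mm high, that carries the pull handle.
- lid (a joint): Angle of the lid in rad: 0 fully shut, 1.4 the most open. Hinged along the compartment's far rim; when open it rises from there and slants up towards the robot's side. Stiff: it stays where it is left and does not fall shut; 1 to 4 N at its free edge move it, pressed down until it lies on the rim.
- lid_hinge (a point): A point on the lid's hinge line, half-way along the lid; fixed to the case at x = +80, y = -25, z = 101 mm of the case. The hinge line runs along the case's y. The point has the case's axes.
- lid_top (a point): A point on the lid's outer (upper) face, half-way along it, 130 mm from the hinge line and 30 mm from the free edge. The lid is a flat plate 160 mm by 200 mm (along the hinge), 10 mm thick, its underside in the plane of the hinge line. The point's z is the outward normal of the outer face and its x points from the free edge to the hinge.
- grip: The handle's black crossbar, 124 mm along the case's x, 26 mm thick along its y, 30 mm high, on two tubes (20 mm below, 14 mm above) at x = -45 and +45 mm. Origin: the bar's centre, at x = 0, y = +102.5 mm of the case, 161 mm above the worktop when in, 301 mm when fully out. Axes as the case. Free on both sides, 45 mm down to the tower and shut lid. Over bar and button 32 mm, 27 mm with the button in.
- button_face (a point): Centre of the outer face of the grey release button, 52 mm long by 22 mm high, in the middle of the bar's outer side (the case's +y side), standing 6 mm proud of the bar. Axes as the case's.
- button (a joint): How far the button is pushed in towards the bar (the case's -y), in m: 0 out, 0.005 fully in. Sprung: about 4 N starts it, 7 N holds it fully in. Out, it locks the handle at home (handle fully in); from 0.003 m on the handle is free.
- upper_tubes (a joint): How far the upper section is drawn out of the lower one, in m: 0 in, 0.07 at its end, the first stop. It moves easily (about 4 N) and first; let go, it falls back by its own weight.
- lower_tubes (a joint): How far the lower section is drawn out of the case, in m: 0 in, 0.07 at its end. It is stiffer (about 10 N upwards on the bar) and is pulled out by the upper section once that is at its end; both at 0.07 is the second stop, the bar then 140 mm above its home.
- spray: Bystander: white spray bottle, 45 mm thick and 206 mm tall, standing; origin at the centre of its underside.
- white_cap_vial: Bystander: vial 25 mm thick and 56 mm tall with a pale cap, standing; origin at the centre of its underside.
- small_vial: Bystander: brown vial 21 mm thick and 48 mm tall, standing; origin at the centre of its underside.

How it is judged:
On the way, in this order (a step that is already met when the one before it is completed fails the run):
1. the lid is shut while the handle is still in (value of joint lid below 0.04 rad and value of joint each of upper_tubes, lower_tubes below 0.01 m), for 0.2 s.
2. the fingers squeeze the button in (value of joint button above 0.003 m and contact force between the fingers and grip above 3 N), for 0.1 s.
3. the handle is out at its second stop (value of joint each of upper_tubes, lower_tubes above 0.064 m), for 0.2 s.
At the end, for the whole second after the job is handed in: The lid is shut (within 0.05 rad), both sections of the handle are drawn out to within 6 mm of their ends, and the fingers still hold the bar there (more than 3 N of contact), at rest (all of step 3 and value of joint lid below 0.05 rad and height (world z) of grip above 0.288 m and contact force between the fingers and grip above 3 N and linear speed of grip below 0.02 m/s); the arm keeps its last pose, push and grip.
It fails at once if the spray bottle is moved by more than 25 mm or tipped (distance of spray from where it was at the start of the episode above 0.025 m or angle between spray's own z axis and vertical above 0.4 rad).
It fails at once if the pale-capped vial is moved by more than 25 mm or tipped (distance of white_cap_vial from where it was at the start of the episode above 0.025 m or angle between white_cap_vial's own z axis and vertical above 0.4 rad).
It fails at once if the small brown vial is moved by more than 25 mm or tipped (distance of small_vial from where it was at the start of the episode above 0.025 m or angle between small_vial's own z axis and vertical above 0.4 rad).
It also fails if it takes over 51 s, if anything falls off the work surface, if the arm or the gripper's body presses on something with over 40 N, if the wrist force passes 120 N, or if a joint passes its speed limit or range.

## Working session

There is one attempt and no reset: what is moved stays moved. The work goes in short steps, Python scripts to look and compute and a tool call to move; the robot and the scene stay as the last step left them, time stands still between calls to the robot, and variables do not carry over. Pictures are saved under pics/ and viewed, at most 10 in all, crops included, and the job is handed in when it is done.

Besides the shell and the picture viewer there is one more tool, called after ">>>" in YAML: its name, and indented under it one key for each argument. arm_command: Moves the arm, as the interface text tells. Its arguments: {"type":"object","properties":{"series":{"type":"array","items":{"type":"array","items":{"type":"number"}}},"gripper":{"type":"number"},"force":{"type":"number"}},"required":["series"]}

```bash
mkdir -p pics; cat > h.py <<'E'
import numpy as np, cv2
from station import bot
def px2w(p, uv, z=None):
    K=np.array(p["intrinsics"],float); D=np.array(p["dist_coeffs"],float); T=np.array(p["T"])
    x,y=cv2.undistortPoints(np.array([[uv]],float),K,D)[0,0]
    u,v=int(round(uv[0])),int(round(uv[1]))
    w=p["range_z"][max(v-2,0):v+3,max(u-2,0):u+3]; w=w[w>0]
    d=np.median(w) if len(w) else 0
    r=T[:3,:3]@np.array([x,y,1.]); o=T[:3,3]
    if z is not None: return o+r*(z-o[2])/r[2]
    return o+r*d
def cloud(p, m):
    K=np.array(p["intrinsics"],float); D=np.array(p["dist_coeffs"],float); T=np.array(p["T"])
    v,u=np.nonzero(m&(p["range_z"]>0)); d=p["range_z"][v,u]
    xy=cv2.undistortPoints(np.stack([u,v],1).astype(float)[:,None],K,D)[:,0]
    return (np.c_[xy,np.ones(len(xy))]*d[:,None])@T[:3,:3].T+T[:3,3]
E
python3 - <<'E'
from h import *
np.set_printoptions(precision=3,suppress=True)
s=bot.sense();print(s)
for c in("scene","top"):
    p=bot.read_camera(c);cv2.imwrite(f"pics/{c}0.png",p["image"][...,::-1])
    print(c,np.array(p["T"]))
    for n in("lid_hinge","lid_top","grip","button_face","case","spray","white_cap_vial","small_vial"):
        for r in bot.landmark_of(p,n)[:2]: print(n,round(r["conf"],2),np.array(r["point"]),px2w(p,r["point"]))
    for n in("lid","grip","spray","white_cap_vial","small_vial","case"):
        for r in bot.cut_out(p,n)[:1]:
            q=cloud(p,r["pixels"]); print("cut",n,round(r["conf"],2),len(q),np.median(q,0),np.percentile(q,3,axis=0),np.percentile(q,97,axis=0))
E
```

```text
{'t': 0.0, 'qpos': array([-1.295,  0.309,  1.635, -0.   ,  1.2  , -0.07 ]), 'joint_vel': array([ 0.001,  0.001,  0.002, -0.   , -0.001, -0.   ]), 'joint_efforts': array([ -0.001, -41.526, -27.667,  -0.   ,   0.01 ,   0.   ]), 'tcp_pos': array([ 0.212, -0.587,  0.23 ]), 'tool_rot': array([-0.001,  0.985,  0.172, -0.   ]), 'wrist_force': array([-0.326,  0.709,  0.024]), 'torque': array([ 0.046,  0.038, -0.021]), 'gripper_force': 0.0, 'gripper_width': 1.0010448087678696}
scene [[-0.816 -0.365  0.449 -0.007]
 [-0.578  0.514 -0.634  0.716]
 [ 0.001 -0.776 -0.63   0.805]
 [ 0.     0.     0.     1.   ]]
lid_hinge 0.76 [237.6 181.8] [0.623 0.011 0.116]
lid_top 0.71 [267.2 160.1] [ 0.557 -0.028  0.186]
grip 0.67 [243.8 204.6] [0.508 0.125 0.17 ]
button_face 0.58 [240.5 209.1] [0.517 0.127 0.155]
case 0.75 [266.3 226.1] [0.465 0.102 0.113]
spray 0.72 [367.2 184.8] [ 0.404 -0.31   0.007]
spray 0.25 [265.1 225.6] [0.467 0.104 0.115]
white_cap_vial 0.54 [216.  341.3] [0.399 0.361 0.028]
small_vial 0.66 [363.4 217. ] [ 0.343 -0.165  0.014]
cut lid 0.96 1029 [ 0.547 -0.006  0.188] [ 0.502 -0.168  0
[... 802 characters left out ...]
. 234.] [ 0.417 -0.3    0.075]
white_cap_vial 0.64 [172.7 242. ] [0.407 0.345 0.033]
white_cap_vial 0.56 [249.9 194.1] [0.517 0.115 0.177]
small_vial 0.49 [352.3 264.8] [ 0.335 -0.168  0.   ]
cut lid 0.69 2917 [ 0.568 -0.011  0.174] [ 0.51  -0.102  0.111] [0.637 0.084 0.22 ]
cut grip 0.64 551 [0.521 0.112 0.175] [0.466 0.092 0.167] [0.578 0.13  0.18 ]
cut spray 0.7 449 [ 0.417 -0.308  0.129] [ 0.401 -0.324  0.012] [ 0.438 -0.299  0.204]
cut white_cap_vial 0.63 73 [0.407 0.35  0.042] [0.398 0.344 0.014] [0.418 0.361 0.059]
cut small_vial 0.62 50 [ 0.349 -0.166  0.037] [ 0.34  -0.176  0.013] [ 0.357 -0.16   0.05 ]
cut case 0.6 5931 [0.534 0.008 0.132] [ 0.457 -0.111  0.027] [0.626 0.122 0.218]
```

View pics/scene0.png

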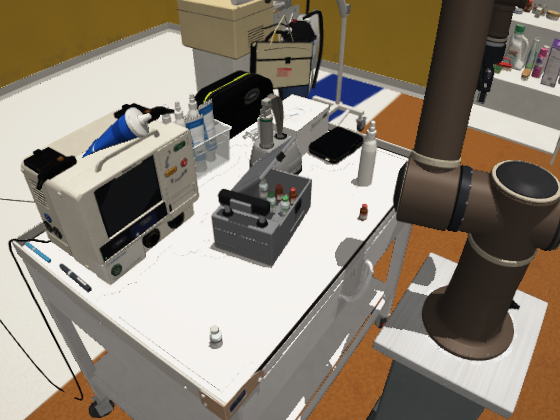

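View pics/top0.png

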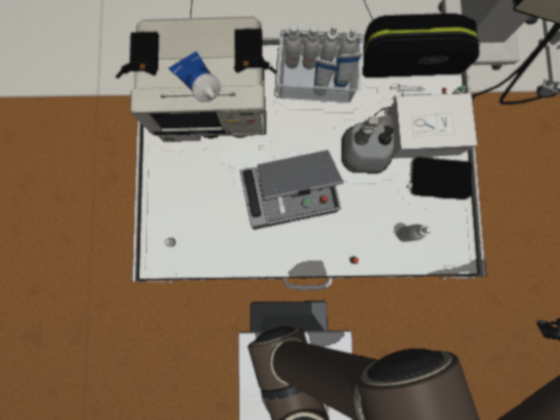

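The scene view shows the case at about (262, 215) with its lid open on the far side and the handle bar at (244, 203). The spray is at (367, 155), and the vials are at (216, 338) and (363, 212). In the top view the bar runs from (245, 170) to (258, 215), so the case is slightly yawed. Next I'll fit the yaw and the lid plane.

```bash
python3 - <<'E'
from h import *
np.set_printoptions(precision=3,suppress=True)
P={c:bot.read_camera(c) for c in("top","scene")}
for c,p in P.items():
    q=cloud(p,bot.cut_out(p,"grip")[0]["pixels"]); q=q[(q[:,2]>.168)&(q[:,2]<.185)&(q[:,1]>.06)]
    (cx,cy),(w,h),a=cv2.minAreaRect(q[:,:2].astype(np.float32)*1000)
    u,s,v=np.linalg.svd(q-q.mean(0)); print(c,"grip rect",cx,cy,w,h,a,"pca deg",np.degrees(np.arctan(v[0,1]/v[0,0])),q.mean(0),len(q))
    q=cloud(p,bot.cut_out(p,"lid")[0]["pixels"])
    best=None;rng=np.random.default_rng(0)
    for _ in range(300):
        t=q[rng.choice(len(q),3,False)];n=np.cross(t[1]-t[0],t[2]-t[0]);
        if np.linalg.norm(n)<1e-6: continue
        n/=np.linalg.norm(n);k=abs((q-t[0])@n)<.004
        if best is None or k.sum()>best.sum():best=k
    q=q[best];m=q.mean(0);n=np.linalg.svd(q-m)[2][2];n*=np.sign(n[2]);
    print("lid n",n,m,len(q),"tilt",np.arccos(n[2]),"yaw",np.degrees(np.arctan2(-n[1],-n[0])))
    q2=q[:,:2].astype(np.float32)*1000; (cx,cy),(w,h),a=cv2.minAreaRect(q2);print("lid rect",cx,cy,w,h,a, q.min(0),q.max(0))
# rim-height map near the case / obstacles: max heights of top cloud
p=P["top"];q=cloud(p,np.ones(p["range_z"].shape,bool))
for x in np.arange(.3,.82,.04):
    print(round(x,2),[int(1000*max(q[(abs(q[:,0]-x)<.02)&(abs(q[:,1]-y)<.02)][:,2],default=0)) for y in np.arange(.4,-.41,-.05)])
E
```

```text
top grip rect 522.542236328125 114.5544204711914 123.30127716064453 32.441837310791016 11.354409217834473 pca deg 11.149936654501412 [0.522 0.112 0.175] 528
lid n [0.686 0.134 0.715] [ 0.57  -0.008  0.172] 2672 tilt 0.7735394505045757 yaw -168.9053339080153
lid rect 572.2276000976562 -7.693359375 120.17072296142578 197.71627807617188 10.809037208557129 [ 0.502 -0.112  0.109] [0.647 0.096 0.227]
scene grip rect 520.4447631835938 113.36734008789062 121.76460266113281 32.634090423583984 8.813605308532715 pca deg 11.393223395600147 [0.518 0.114 0.174] 507
lid n [0.672 0.143 0.727] [0.553 0.003 0.183] 825 tilt 0.7572905701950655 yaw -167.99367199558904
lid rect 568.829833984375 -7.6868438720703125 116.93158721923828 199.64852905273438 12.30662727355957 [ 0.497 -0.111  0.114] [0.631 0.088 0.224]
0.3 [29, 18, 7, 5, 6, 7, 6, 5, 8, 5, 5, 5, 5, 6, 4, 3, 6]
0.34 [6, 7, 5, 9, 6, 6, 5, 6, 6, 5, 8, 50, 5, 7, 6, 6, 5]
0.38 [7, 43, 5, 6, 6, 7, 5, 7, 5, 5, 6, 29, 7, 4, 80, 6, 5]
0.42 [8, 59, 7, 7, 6, 7, 7, 8, 6, 8, 5, 6, 5, 6, 207, 174, 5]
0.46 [6, 6, 6, 6, 6, 6, 179, 105, 102, 102, 39, 6, 5, 5, 129, 5, 6]
0.5 [5, 5, 7, 5, 7, 170, 210, 223, 223, 222, 106, 6, 5, 8, 6, 6, 6]
0.54 [7, 7, 7, 6, 5, 176, 201, 213, 222, 224, 221, 7, 6, 4, 5, 41, 45]
0.58 [4, 7, 6, 7, 7, 178, 178, 174, 181, 194, 201, 4, 6, 6, 7, 45, 46]
0.62 [6, 9, 6, 6, 7, 6, 129, 135, 144, 156, 161, 91, 106, 108, 41, 43, 43]
0.66 [7, 6, 6, 7, 6, 7, 7, 5, 6, 116, 118, 107, 253, 246, 117, 116, 117]
0.7 [278, 278, 280, 279, 361, 279, 278, 5, 6, 6, 5, 127, 254, 248, 117, 117, 118]
0.74 [281, 281, 308, 351, 372, 339, 281, 8, 8, 6, 6, 80, 103, 102, 117, 118, 118]
0.78 [300, 309, 298, 345, 356, 304, 308, 291, 5, 6, 7, 5, 7, 10, 116, 117, 118]
```

>>> arm_command:
  series:
    - [0,0,-0.03,0]
    - [0,0,-0.06,0]
    - [0.03,-0.025,-0.06,0.01]
    - [0.06,-0.05,-0.06,0.02]
    - [0.09,-0.076,-0.06,0.03]
    - [0.12,-0.101,-0.06,0.04]
    - [0.15,-0.127,-0.06,0.05]
    - [0.18,-0.152,-0.06,0.06]
    - [0.21,-0.178,-0.06,0.07]
    - [0.24,-0.203,-0.06,0.08]
    - [0.27,-0.229,-0.06,0.09]
    - [0.3,-0.254,-0.06,0.1]
    - [0.33,-0.28,-0.06,0.11]
    - [0.36,-0.305,-0.06,0.12]
    - [0.39,-0.331,-0.06,0.13]
    - [0.42,-0.356,-0.06,0.14]
    - [0.45,-0.382,-0.06,0.152]
    - [0.475,-0.404,-0.055,0.152]
    - [0.502,-0.427,-0.05,0.152]
    - [0.502,-0.427,-0.05,0.152]
  gripper: 0
  force: 40

```text
t: 3.47
tcp_pos: [0.5412, -0.0109, 0.2805]
tool_rot: [-0.002, 0.995, 0.099, 0.001]
wrist_force: [-0.8, -0.6, 0.1]
gripper_width: -0.001
gripper_force: 0.0
```

>>> arm_command:
  series:
    - [0,0,0.025,0]
    - [0,0,0.05,0]
    - [0,0,0.065,0]
    - [0,0,0.075,0]
    - [0,0,0.085,0]
    - [0,0,0.095,0]
    - [0,0,0.105,0]
    - [0,0,0.115,0]
    - [0,0,0.125,0]
    - [0,0,0.135,0]
    - [0,0,0.143,0]
    - [0,0,0.15,0]
    - [0,0,0.155,0]
    - [0,0,0.16,0]
    - [0,0,0.163,0]
    - [0,0,0.163,0]

```text
t: 4.8
tcp_pos: [0.5391, -0.0161, 0.1174]
tool_rot: [-0.0, 0.995, 0.097, -0.0]
wrist_force: [0.3, 0.2, -0.1]
gripper_width: -0.001
gripper_force: 0.0
```

>>> arm_command:
  series:
    - [0,0,0.003,0]
    - [0,0,0.005,0]
    - [0,0,0.007,0]
    - [0,0,0.008,0]
    - [0,0,0.009,0]
    - [0,0,0.009,0]
    - [0,0,0.009,0]

```text
t: 5.38
tcp_pos: [0.5394, -0.0162, 0.111]
tool_rot: [0.0, 0.995, 0.097, -0.0]
wrist_force: [-5.0, -0.7, 10.1]
gripper_width: 0.001
gripper_force: 5.3
```

```bash
python3 - <<'E'
from h import *
np.set_printoptions(precision=3,suppress=True)
s=bot.sense();print(s["wrist_force"],s["tcp_pos"])
p=bot.read_camera("scene");cv2.imwrite("pics/s1.png",cv2.resize(p["image"][100:300,150:420,::-1],None,fx=2.5,fy=2.5))
E
```

```text
[-5.035 -0.699 10.107] [ 0.539 -0.016  0.111]
```

View pics/s1.png

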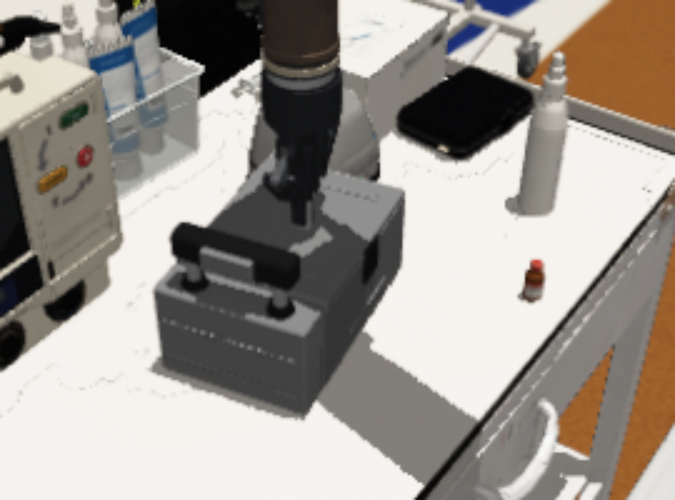

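Lid is seated: contact is at z = 0.111, exactly the shut height, and in the crop it lies flat at (300, 230) with the handle still in. Pressing once more, then lifting off.

>>> arm_command:
  series:
    - [0,0,0.002,0]
    - [0,0,0.004,0]
    - [0,0,0.004,0]
    - [0,0,0.004,0]
    - [0,0,-0.02,0]
    - [0,0,-0.05,0]
    - [0,0,-0.08,0]
    - [0,0,-0.11,0]
    - [0,0,-0.14,0]
    - [0,0,-0.15,0]
    - [0.001,-0.02,-0.15,0]
    - [0.003,-0.05,-0.15,0]
    - [0.005,-0.08,-0.15,0]
    - [0.007,-0.11,-0.15,0]
    - [0.008,-0.128,-0.15,0]
    - [0.008,-0.128,-0.15,0]
    - [0.008,-0.128,-0.15,0]

```text
t: 6.85
tcp_pos: [0.5221, 0.1117, 0.2584]
tool_rot: [0.0, 0.995, 0.098, -0.0]
wrist_force: [0.5, 0.4, 0.1]
gripper_width: 0.002
gripper_force: 0.0
```

>>> arm_command:
  series:
    - [0,0,0,0]
    - [0,0,0,0]
    - [0,0,0,0]
    - [0,0,0,0]
    - [0,0,0,0]
    - [0,0,0,0]
  gripper: 75

```text
t: 7.35
tcp_pos: [0.5227, 0.1105, 0.2593]
tool_rot: [0.0, 0.995, 0.096, 0.0]
wrist_force: [0.1, -0.5, -0.6]
gripper_width: 0.751
gripper_force: 0.0
```

```bash
python3 - <<'E'
from h import *
np.set_printoptions(precision=3,suppress=True)
s=bot.sense();print(s["wrist_force"],s["tcp_pos"])
p=bot.read_camera("scene");cv2.imwrite("pics/s2.png",cv2.resize(p["image"][100:300,150:420,::-1],None,fx=2.5,fy=2.5))
for n in("grip","button_face","lid_top"):
    for r in bot.landmark_of(p,n)[:1]: print(n,r["conf"],px2w(p,r["point"]))
q=cloud(p,bot.cut_out(p,"lid")[0]["pixels"]); print("lid z",np.percentile(q[:,2],[5,50,95]))
E
```

```text
[ 0.077 -0.48  -0.58 ] [0.523 0.11  0.259]
grip 0.67 [0.506 0.121 0.172]
button_face 0.69 [0.517 0.128 0.152]
lid_top 0.77 [ 0.511 -0.032  0.11 ]
lid z [0.106 0.11  0.113]
```

View pics/s2.png

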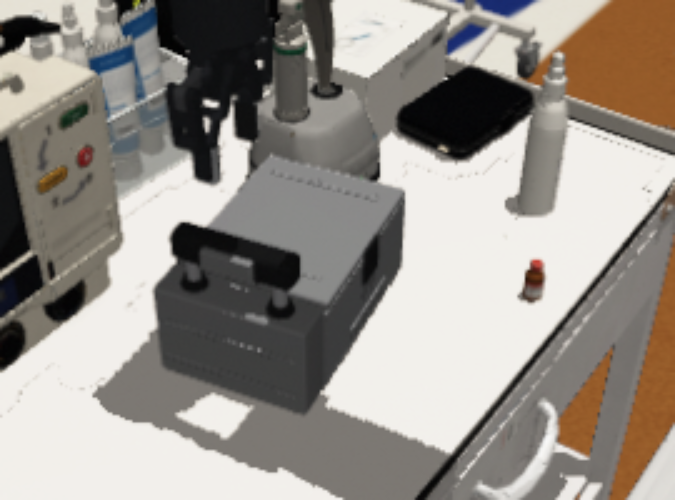

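The lid lies flat at z ≈ 0.110 in the crop, the fingers are at (205, 130) above the bar at (235, 250), and the bystanders are undisturbed. Going down over the bar.

>>> arm_command:
  series:
    - [0,0,0.02,0]
    - [0,0,0.04,0]
    - [0,0,0.055,0]
    - [0,0,0.07,0]
    - [0,0,0.08,0]
    - [0,0,0.09,0]
    - [0,0,0.1,0]
    - [0,0,0.108,0]
    - [0,0,0.115,0]
    - [0,0,0.12,0]
    - [0,0,0.12,0]
    - [0,0,0.12,0]

```text
t: 8.6
tcp_pos: [0.5226, 0.111, 0.1392]
tool_rot: [-0.0, 0.995, 0.097, -0.0]
wrist_force: [-0.0, -0.3, -0.0]
gripper_width: 0.752
gripper_force: 0.0
```

>>> arm_command:
  series:
    - [0,0,0,0]
    - [0,0,0,0]
    - [0,0,0,0]
    - [0,0,0,0]
    - [0,0,0,0]
    - [0,0,0,0]
    - [0,0,0,0]
    - [0,0,0,0]
  gripper: 0
  force: 50

```text
t: 9.27
tcp_pos: [0.5233, 0.1105, 0.1404]
tool_rot: [0.0, 0.995, 0.097, 0.001]
wrist_force: [-0.6, -2.5, 5.9]
gripper_width: 0.31
gripper_force: 52.2
```

```bash
python3 - <<'E'
from h import *
np.set_printoptions(precision=4,suppress=True)
s=bot.sense();print(s["wrist_force"],s["torque"],s["tcp_pos"],s["gripper_width"]*85,s["gripper_force"])
p=bot.read_camera("scene");cv2.imwrite("pics/s3.png",cv2.resize(p["image"][120:270,180:380,::-1],None,fx=3.5,fy=3.5))
E
```

```text
[-0.5705 -2.5293  5.8603] [-0.1194  0.2259 -0.0668] [0.5233 0.1105 0.1404] 26.328136283053716 52.15333342552185
```

View pics/s3.png

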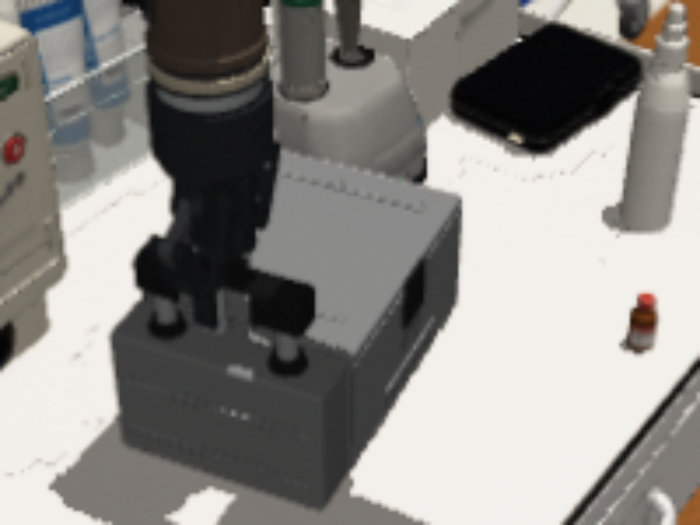

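The fingers straddle the bar's middle at (205, 290), and the 26.3 mm width means the button is in. Pulling up.

>>> arm_command:
  series:
    - [0,0,-0.005,0]
    - [0,0,-0.012,0]
    - [0,0,-0.02,0]
    - [0,0,-0.028,0]
    - [0,0,-0.036,0]
    - [0,0,-0.044,0]
    - [0,0,-0.052,0]
    - [0,0,-0.06,0]
    - [0,0,-0.067,0]
    - [0,0,-0.072,0]
    - [0,0,-0.078,0]
    - [0,0,-0.085,0]
    - [0,0,-0.093,0]
    - [0,0,-0.101,0]
    - [0,0,-0.11,0]
    - [0,0,-0.118,0]
    - [0,0,-0.126,0]
    - [0,0,-0.134,0]
    - [0,0,-0.14,0]
    - [0,0,-0.142,0]
  force: 60

```text
t: 10.98
tcp_pos: [0.5228, 0.1107, 0.2807]
tool_rot: [0.0, 0.995, 0.097, 0.0]
wrist_force: [6.8, -3.5, -16.6]
gripper_width: 0.309
gripper_force: 60.0
```

>>> arm_command:
  series:
    - [0,0,-0.001,0]
    - [0,0,-0.001,0]
    - [0,0,-0.001,0]
    - [0,0,-0.001,0]
    - [0,0,-0.001,0]
    - [0,0,-0.001,0]

```text
t: 11.48
tcp_pos: [0.5228, 0.1106, 0.2807]
tool_rot: [0.0, 0.995, 0.097, 0.0]
wrist_force: [7.5, -2.5, -9.3]
gripper_width: 0.311
gripper_force: 60.8
```

```bash
python3 - <<'E'
from h import *
np.set_printoptions(precision=4,suppress=True)
s=bot.sense();print(s["wrist_force"],s["tcp_pos"],s["gripper_width"]*85,s["gripper_force"])
p=bot.read_camera("scene");cv2.imwrite("pics/s4.png",cv2.resize(p["image"][80:270,180:420,::-1],None,fx=3,fy=3))
q=cloud(p,bot.cut_out(p,"grip")[0]["pixels"]);print("grip z",np.percentile(q[:,2],[50,90,97]))
E
```

```text
[ 7.4901 -2.545  -9.3326] [0.5228 0.1106 0.2807] 26.39789558344666 60.83594620227814
grip z [0.3071 0.3161 0.3168]
```

View pics/s4.png

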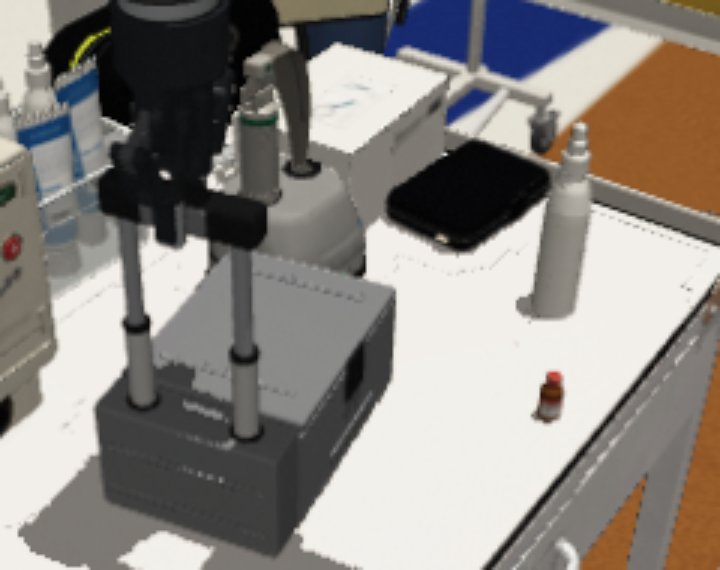

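Both tube sections are out at (130–250, 240–440). The bar top at z ≈ 0.316 puts its centre at about 0.301, the second stop, and the lid is still shut. I'll add a slight firm pull and check it.

>>> arm_command:
  series:
    - [0,0,-0.001,0]
    - [0,0,-0.002,0]
    - [0,0,-0.003,0]
    - [0,0,-0.003,0]
    - [0,0,-0.003,0]
    - [0,0,-0.003,0]
    - [0,0,-0.003,0]
    - [0,0,-0.003,0]

```text
t: 12.25
tcp_pos: [0.5226, 0.1106, 0.2808]
tool_rot: [0.0, 0.995, 0.097, -0.001]
wrist_force: [10.9, -2.5, -19.9]
gripper_width: 0.31
gripper_force: 60.6
```

The bar does not move under 20 N of pull, so it is on its end stop.

```bash
python3 -c "
from station import bot
print(bot.close_job())"
```

```text
the job is handed in; nothing more can be done
None
```

The job is handed in at about 12 s of the 51 s allowed: the lid is shut, the button was squeezed in, and the handle is held at its second stop (bar centre at about 0.301 m) with about 60 N of grip. The spray bottle and small vial looked untouched; the pale-capped vial was out of the later crops, but nothing went near it.

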